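Load the concentrator rotor in balance

ROBOT

A 7-joint arm with a two-finger parallel gripper is mounted at the origin on a cart in front of the work surface, level with it; the furniture and walls round the work are solid. World frame = base frame: x ahead of the robot, y to its left, z up, the work surface at z = 0. Lengths are in m, angles in degrees, forces in N, time in s.
With the tool pointing down it reaches from about 0.425 to 0.925 m from the base axis. Payload 6.8 kg.
Tool frame: the origin (TCP) lies at the very end of the fingers, on their centre line; the grasp point (between the pads) lies 19 mm behind it; z points along the fingers, y is the line along which they close (so a half turn about z gives the same grasp; the last joint's range is limited). The gripper opens to 88 mm and grips with 3 to 60 N. Pads are 20 mm wide; open, the fingers measure 115 mm over their backs; the gripper's body (75 mm by 178 mm) begins 61 mm behind the grasp point.
Start: joints at [66.687, 27.33, 1.283, 89.118, -0.659, 63.558, -4.761], TCP at [0.199, -0.645, 0.223] pointing down, gripper open.
Joint ranges: [-169.35, 169.35], [-19.33, 120.38], [-80.79, 83.38], [13.8, 139.57], [-78.32, 258.32], [9.67, 109.79], [-169.56, 169.56]. Speed limits (degrees/s): [136.94, 136.94, 180, 180, 180, 180, 180].

INTERFACE

Orientations are given as a 3x3 rotation matrix whose columns are the frame's x, y, z axes.
In Python, from cell import arm, imaging, ticket gives the robot as it stands.
- The arm moves only by the shell command python3 -m crank 'ROWS' [OPENING]. ROWS is JSON, a list of rows, each an object of numbers: "x", "y", "z": the shift along the tool's x, y, z in mm; "twist": the turn about the tool's z in degrees. In form: [{"x": .., "y": .., "z": .., "twist": ..}, ...]. A call has 1 to 5 rows; each row shifts and turns the commanded pose from where the row before left it, along the tool's axes as they then stand; what a row does not reach is not made up. A row lasts 1/10 s, in which the tool goes at most 50 mm and 8.59 degrees, less where a joint would pass 70% of its speed; a pose out of reach is approached as far as the arm can. A call is refused whole if a number of a shift passes 50 or a number of a turn 8.59, either way. A call with a gripper value outside its range is refused whole. OPENING is the finger opening in mm, from 0 to 87.8, set as the call begins (- or left out, the last holds). The fingers move at their own pace and stop on an object; the grip force is fixed at half the most. Time passes only in rows, so rows that do not move let the fingers close. It gives the time, the measured TCP pose, the force, the opening and the grip force at its end, in the units of the state.
- arm.sense(): the state, without advancing time (a new reading comes with each control period).
- imaging.snapshot(name): name is "side" or "top"; returns a dict with "frame" (384x512x3 uint8, red, green, blue), "fx", "fy", "cx", "cy" (pixels), "extrinsics" (4x4, takes a point from camera to world coordinates). Camera axes: x right, y down, z forward; pixel columns grow to the right and rows downward; lengths in m; the calibration is good to about 2 mm. A picture is of the moment at which its call begins. There is no depth.
- ticket.hand_in(): hands the job in; it is judged then, once.
The state is a dict: "time": time; "joint_positions": joint angles; "joint_velocities": joint speeds; "tau": joint torques, N m; "eef_pos": TCP position; "tcp_rot": TCP orientation; "wrist_force": force on the tool from outside, world axes, zero at the start; "moment": the same for the moment, N m; "gripper_width": opening from 0.0 (shut) to 1.0 (fully open); "grip_force": force on a finger pad.
Only numpy, scipy, OpenCV 4.12 (cv2) and the standard library are available. Lean on these libraries where they do the work, as an engineer would, in place of code of your own. Each camera call takes 0.05 s, during which the arm holds its last target. There are 200 camera calls.

TASK

The rotor of the vacuum concentrator already carries one tall and one short vial. Load the rest so that it will run balanced: the other tall vial in the cup straight across from the tall one, the other short vial straight across from the short one, and the two aluminium sleeves in the two cups that are left. Keep all of them upright, set each one right down into its cup rather than dropping it, and leave the timer and the amber bottle where they are.

Things in the scene. Friction and masses are not known exactly. Their poses are not given: they have to be found in the camera images.
- rotor: Level aluminium rotor in the round chamber. Origin: on its axis, at its underside, 40 mm above the bench; z up. Six upright cups, axes 60 mm from the rotor's axis at 0, 60, 120, 180, 240, 300 degrees counter-clockwise from the rotor's x axis. Cup: bore 31 mm, mouth flared to 41 mm, floor 10 mm and rim 39 mm above the origin. Turns endlessly on a bearing, light friction (0.5 N at a cup), no spring.
- chamber: Round white vacuum chamber that holds the rotor, fixed, 210 mm across; rim 72 mm above the bench, so lower than the cup rims (79 mm). A low control box stands out 25 mm on its front. The rotor's hub ends 76 mm above the bench. Origin: on the axis, at bench height. Its lid lies behind it. Beware: a fixed hand press 0.38 m tall stands at x 0.36 to 0.53, y -0.51 to -0.38.
- tall_in: Tall 40 ml amber glass screw vial, 82 mm high: glass body 27 mm across, white cap 29 mm across over the top 14 mm. It already stands in one of the rotor's cups. Origin: centre of its underside; z up along its axis.
- short_in: Short 20 ml amber glass screw vial, 58 mm high: glass body 27 mm across, white cap 29 mm across over the top 14 mm. It already stands in a cup of the rotor next to the tall vial's. Origin: centre of its underside; z up along its axis.
- tall_out: The second tall vial, same size and shape as tall_in (82 mm high, body 27 mm, cap 29 mm across). Stands upright on the bench to the right of the chamber. Origin: centre of its underside; z up.
- short_out: The second short vial, same size and shape as short_in (58 mm high, body 27 mm, cap 29 mm across). Stands upright on the bench to the right of the chamber. Origin: centre of its underside; z up.
- sleeve_1: Bare aluminium reducing sleeve for small tubes, a plain tube 28 mm across and 51 mm high with a narrow bore, open end up. Stands upright on the bench to the right of the chamber. Origin: centre of its underside; z up.
- sleeve_2: The second aluminium reducing sleeve, the same as sleeve_1. Stands upright on the bench to the right of the chamber. Origin: centre of its underside; z up.
- timer: Bystander: flat white bench timer, 64 x 64 x 19 mm, lying behind the loose vials. Origin: centre of its underside.
- bottle_amber: Bystander: amber reagent bottle with a black cap, 56 mm across, 118 mm high, standing behind the chamber. Origin: centre of its underside.

How it is judged (in metres and radians):
At the end, for the whole second after the job is handed in: All six are upright (0.12 rad) in rotor cups, undersides within 6 mm of the cup floor; each pair (tall vials, short vials, sleeves) is in opposite cups (axes over 111 mm apart, 120 exact); all released and at rest (0.02 m/s; rotor 0.1 rad/s) (z of tall_in in the frame of rotor between 0.003 and 0.016 m and horizontal distance between each of tall_in, short_in, tall_out, short_out, sleeve_1, sleeve_2 and rotor below 0.068 m and angle between each of tall_in, short_in, tall_out, short_out, sleeve_1, sleeve_2's own z axis and vertical below 0.12 rad and linear speed of each of tall_in, short_in, tall_out, short_out, sleeve_1, sleeve_2 below 0.02 m/s and z of short_in in the frame of rotor between 0.003 and 0.016 m and z of tall_out in the frame of rotor between 0.003 and 0.016 m and z of short_out in the frame of rotor between 0.003 and 0.016 m and z of sleeve_1 in the frame of rotor between 0.003 and 0.016 m and z of sleeve_2 in the frame of rotor between 0.003 and 0.016 m and horizontal distance between tall_in and tall_out above 0.111 m and horizontal distance between short_in and short_out above 0.111 m and horizontal distance between sleeve_1 and sleeve_2 above 0.111 m and angular speed of rotor below 0.1 rad/s); the robot touches nothing.
It fails at once if a vial or sleeve is tipped over (more than 0.7 rad) (angle between any of tall_in, short_in, tall_out, short_out, sleeve_1, sleeve_2's own z axis and vertical above 0.7 rad).
It fails at once if a vial or sleeve is dropped into the rotor (falls faster than 0.75 m/s, some 30 mm of free fall) ((horizontal distance between tall_out and rotor below 0.09 m and z of tall_out in the frame of rotor below 0.04 m and linear speed of tall_out above 0.75 m/s) or (horizontal distance between short_out and rotor below 0.09 m and z of short_out in the frame of rotor below 0.04 m and linear speed of short_out above 0.75 m/s) or (horizontal distance between sleeve_1 and rotor below 0.09 m and z of sleeve_1 in the frame of rotor below 0.04 m and linear speed of sleeve_1 above 0.75 m/s) or (horizontal distance between sleeve_2 and rotor below 0.09 m and z of sleeve_2 in the frame of rotor below 0.04 m and linear speed of sleeve_2 above 0.75 m/s)).
It fails at once if the timer or the amber bottle is shifted by more than 25 mm (distance of any of timer, bottle_amber from where it was at the start of the episode above 0.025 m).
It also fails if it takes over 110 s, if anything falls off the work surface, if the arm or the gripper's body presses on something with over 40 N, if the wrist force passes 120 N, or if a joint passes its speed limit or range.

## Working session

There is one attempt and no reset: what is moved stays moved. The work goes in short steps, Python scripts to look and compute and a shell command to move; the robot and the scene stay as the last step left them, time stands still between calls to the robot, and variables do not carry over. Pictures are saved under pics/ and viewed, at most 14 in all, crops included, and the job is handed in when it is done.

```bash
mkdir -p pics; ls; python3 - <<'E'
from cell import arm, imaging, ticket
import cv2,numpy as np
for n in("top","side"):
    s=imaging.snapshot(n); cv2.imwrite(f"pics/{n}0.png",s["frame"][:,:,::-1]); print(n,s["fx"],s["fy"],s["cx"],s["cy"],np.round(s["extrinsics"],4).tolist())
s=arm.sense(); print(s["eef_pos"],np.round(s["tcp_rot"],3).tolist(),s["time"])
E
```

```text
pics
top 355.5987459180885 355.5987459180885 257.4029048719189 188.26612879507024 [[0.0293, -0.9869, 0.1586, 0.4735], [-0.9996, -0.0286, 0.0067, -0.0334], [-0.002, -0.1587, -0.9873, 0.9575], [0.0, 0.0, 0.0, 1.0]]
side 481.08205625517826 481.08205625517826 252.93391845868794 190.9626744675391 [[-0.8785, 0.4145, -0.2375, 0.8464], [0.4777, 0.7567, -0.4463, 0.4256], [-0.0053, -0.5056, -0.8628, 0.9642], [0.0, 0.0, 0.0, 1.0]]
[ 0.19856487 -0.64460536  0.2218215 ] [[0.956, 0.294, -0.001], [0.294, -0.956, 0.001], [-0.0, -0.002, -1.0]] 0.1
```

View pics/top0.png

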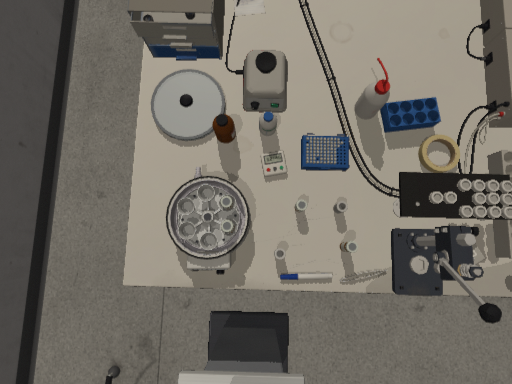

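View pics/side0.png

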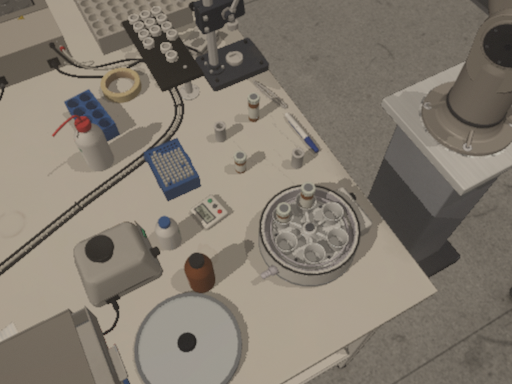

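The top view shows the chamber near (208,217) and four loose items near (301,205), (341,206), (349,245) and (280,253). In the side view the tall vial is at (254,107), the short vial at (240,162), and the sleeves at (220,131) and (297,157). I'll enlarge crops to read pixels more precisely.

```bash
python3 - <<'E'
import cv2,numpy as np
t=cv2.imread("pics/top0.png"); s=cv2.imread("pics/side0.png")
a=cv2.resize(t[165:275,160:270],None,fx=5,fy=5,interpolation=cv2.INTER_CUBIC)  # 550
l=cv2.resize(t[190:270,265:365],None,fx=2.4,fy=2.4*110*5/(2*80*2.4) if 0 else 2.4,interpolation=cv2.INTER_CUBIC)
cv2.imwrite("pics/c1.png",a)
cv2.imwrite("pics/c2.png",cv2.resize(t[190:270,265:365],None,fx=7,fy=7,interpolation=cv2.INTER_CUBIC))
cv2.imwrite("pics/c3.png",cv2.resize(s[85:285,205:365],None,fx=3,fy=3,interpolation=cv2.INTER_CUBIC))
E
```

```text
(no output)
```

View pics/c1.png

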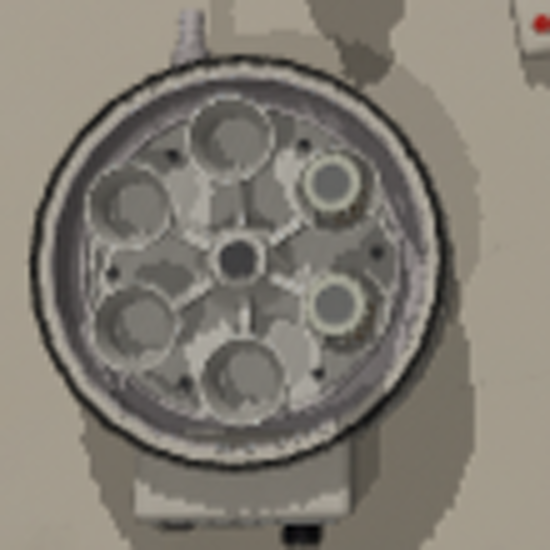

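View pics/c2.png

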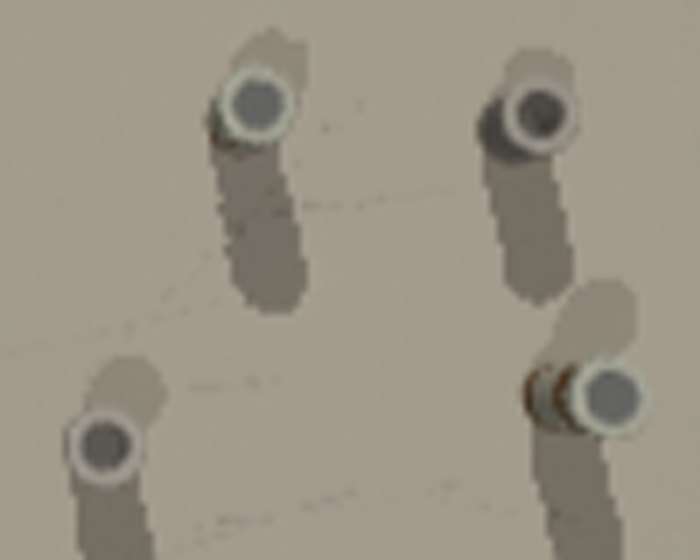

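View pics/c3.png

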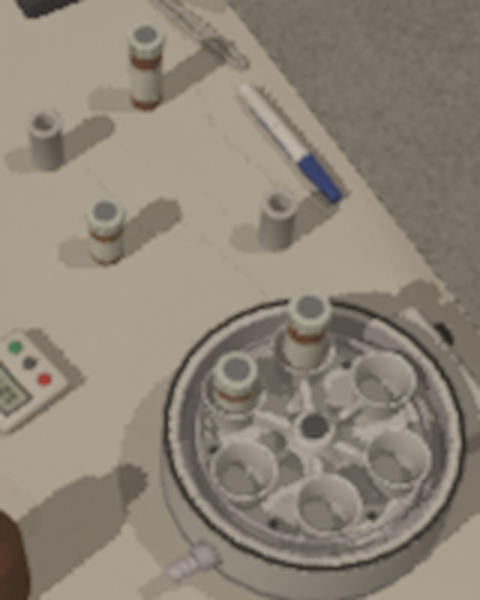

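Crop c1 shows the empty cup rims at (231,139), (129,206), (136,326) and (244,381), the hub at (240,259), the tall cap at (337,304) and the short cap at (331,182). Crop c2 shows the short vial's cap at (256,104), the tall vial's cap at (610,398), and the sleeves at (540,113) and (104,445). Crop c3 from the side agrees.

```bash
cat > h.py <<'E'
import numpy as np,cv2
from cell import arm, imaging, ticket
def ray(s,u,v,z):
    E=np.array(s["extrinsics"]); d=E[:3,:3]@[(u-s["cx"])/s["fx"],(v-s["cy"])/s["fy"],1]; o=E[:3,3]
    return (o+d*(z-o[2])/d[2])[:2]
E
python3 - <<'E'
from h import *
t=imaging.snapshot("top"); s=imaging.snapshot("side")
def T(n,u,v,f,u0,v0,z,S): print(n,np.round(1000*ray(S,(u+.5)/f-.5+u0,(v+.5)/f-.5+v0,z),1))
R=[]
for n,u,v,z in [("c139",231,139,.079),("c206",129,206,.079),("c326",136,326,.079),("c381",244,381,.079),("hub",240,259,.076),("tall_in",337,304,.132),("short_in",331,182,.108)]: T(n,u,v,5,160,165,z,t)
for n,u,v,z in [("short",256,104,.058),("slA",540,113,.051),("slB",104,445,.051),("tall",610,398,.082)]: T(n,u,v,7,265,190,z,t)
print("side")
for n,u,v,z in [("short",105,214,.058),("slA",45,123,.051),("slB",279,202,.051),("tall",147,36,.082),("c384",385,379,.079),("c398",398,458,.079),("c330",330,503,.079),("c245",245,470,.079),("hub",314,425,.076),("tall_in",310,307,.132),("short_in",237,369,.108)]: T(n,u,v,3,205,85,z,s)
E
```

```text
c139 [600.4 101.1]
c206 [565.4 150. ]
c326 [506.3 142.9]
c381 [481.1  88.4]
hub [540.9  93.9]
tall_in [517.1  39.9]
short_in [576.7  47.4]
short [ 579.6 -139.8]
slA [ 580.1 -244.4]
slB [456.  -87.4]
tall [ 477.8 -260.6]
side
short [ 579.3 -138.9]
slA [ 578.3 -244. ]
slB [454.6 -88.8]
tall [ 476.6 -260.5]
c384 [479.7  90.1]
c398 [505.2 144.7]
c330 [562.7 150.4]
c245 [599.8 102.9]
hub [540.6  95.5]
tall_in [515.6  40.2]
short_in [574.9  46.9]
```

```bash
python3 -m crank '[{"twist":8.55},{"twist":8.55},{},{"x":4,"y":-40},{"x":4,"y":-40}]' 87; python3 -m crank '[{"x":4,"y":-40},{"x":4,"y":-40},{"x":4,"y":-40},{"x":4,"y":-40},{}]'
```

```text
invalid input at $[0]: expected keys x, y, z, twist
invalid input at $[0]: expected keys x, y, z, twist
```

```bash
python3 -m crank '[{"x":0,"y":0,"z":0,"twist":8.55},{"x":0,"y":0,"z":0,"twist":8.55},{"x":0,"y":0,"z":0,"twist":0},{"x":4,"y":-40,"z":0,"twist":0},{"x":4,"y":-40,"z":0,"twist":0}]' 87; python3 -m crank '[{"x":4,"y":-40,"z":0,"twist":0},{"x":4,"y":-40,"z":0,"twist":0},{"x":4,"y":-40,"z":0,"twist":0},{"x":4,"y":-40,"z":0,"twist":0},{"x":0,"y":0,"z":0,"twist":0}]'
```

```text
time: 0.7
eef_pos: [0.2064, -0.5645, 0.222]
tcp_rot: [[1.0, 0.004, -0.001], [0.004, -1.0, 0.0], [-0.001, -0.0, -1.0]]
wrist_force: [0.7, 0.3, 0.1]
gripper_width: 0.986
grip_force: 0.0
time: 1.2
eef_pos: [0.2231, -0.4005, 0.2225]
tcp_rot: [[1.0, 0.009, -0.001], [0.009, -1.0, 0.002], [-0.001, -0.002, -1.0]]
wrist_force: [0.5, -0.5, 0.4]
gripper_width: 0.991
grip_force: 0.0
```

```bash
python3 -m crank '[{"x":27,"y":-40,"z":0,"twist":0},{"x":40,"y":-40,"z":0,"twist":0},{"x":40,"y":-40,"z":0,"twist":0},{"x":37,"y":-5,"z":0,"twist":0},{"x":37,"y":-5,"z":0,"twist":0}]'; python3 -m crank '[{"x":37,"y":-5,"z":0,"twist":0},{"x":36,"y":-5,"z":0,"twist":0},{"x":0,"y":0,"z":0,"twist":0},{"x":0,"y":0,"z":0,"twist":0},{"x":0,"y":0,"z":0,"twist":0}]'
```

```text
time: 1.7
eef_pos: [0.396, -0.2838, 0.2231]
tcp_rot: [[1.0, 0.005, 0.001], [0.005, -1.0, -0.001], [0.001, 0.001, -1.0]]
wrist_force: [0.4, -1.0, 0.5]
gripper_width: 0.989
grip_force: 0.0
time: 2.2
eef_pos: [0.466, -0.2752, 0.2224]
tcp_rot: [[1.0, 0.0, -0.001], [0.0, -1.0, -0.0], [-0.001, 0.0, -1.0]]
wrist_force: [0.0, -0.2, -0.5]
gripper_width: 0.988
grip_force: 0.0
```

```bash
python3 -m crank '[{"x":11,"y":-15,"z":0,"twist":0},{"x":0,"y":0,"z":40,"twist":0},{"x":0,"y":0,"z":40,"twist":0},{"x":0,"y":0,"z":40,"twist":0},{"x":0,"y":0,"z":30,"twist":0}]'; python3 -m crank '[{"x":0,"y":0,"z":16,"twist":0},{"x":0,"y":0,"z":0,"twist":0},{"x":0,"y":0,"z":0,"twist":0},{"x":0,"y":0,"z":0,"twist":0},{"x":0,"y":0,"z":0,"twist":0}]'
python3 - <<'E'
from h import *
s=imaging.snapshot("side"); cv2.imwrite("pics/g1.png",cv2.resize(s["frame"][40:190,180:380,::-1],None,fx=3,fy=3))
E
```

```text
time: 2.7
eef_pos: [0.476, -0.26, 0.0709]
tcp_rot: [[1.0, -0.0, -0.002], [-0.0, -1.0, -0.0], [-0.002, 0.0, -1.0]]
wrist_force: [-0.6, -0.0, -0.5]
gripper_width: 0.989
grip_force: 0.0
time: 3.2
eef_pos: [0.4789, -0.2599, 0.058]
tcp_rot: [[1.0, 0.0, 0.002], [0.0, -1.0, -0.001], [0.002, 0.001, -1.0]]
wrist_force: [1.0, -0.4, 1.0]
gripper_width: 0.993
grip_force: 0.0
```

View pics/g1.png

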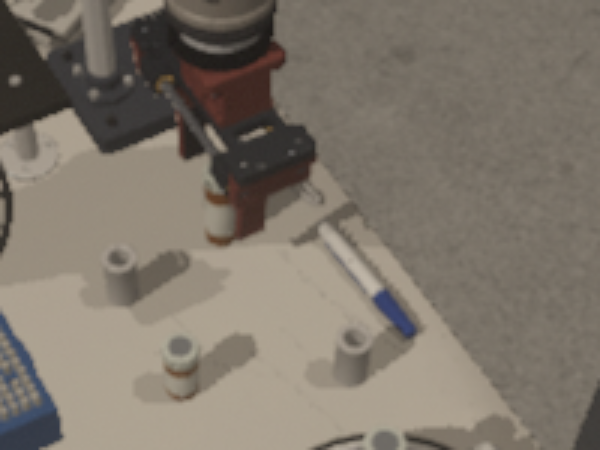

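The vial at (215,215) stands between the open fingers, so I'll grip it.

```bash
Z='{}'; python3 -m crank '[{"x":-2,"y":0,"z":0,"twist":0},{"x":0,"y":0,"z":0,"twist":0},{"x":0,"y":0,"z":0,"twist":0},{"x":0,"y":0,"z":0,"twist":0},{"x":0,"y":0,"z":0,"twist":0}]' 15;  python3 -m crank '[{"x":0,"y":0,"z":0,"twist":0},{"x":0,"y":0,"z":0,"twist":0},{"x":0,"y":0,"z":0,"twist":0},{"x":0,"y":0,"z":0,"twist":0},{"x":0,"y":0,"z":0,"twist":0}]'
```

```text
time: 3.75
eef_pos: [0.4763, -0.2593, 0.0566]
tcp_rot: [[1.0, 0.0, -0.0], [0.0, -1.0, 0.0], [-0.0, -0.0, -1.0]]
wrist_force: [1.0, -0.2, -0.8]
gripper_width: 0.575
grip_force: 0.0
time: 4.25
eef_pos: [0.4763, -0.2593, 0.0566]
tcp_rot: [[1.0, 0.0, -0.0], [0.0, -1.0, -0.0], [-0.0, 0.0, -1.0]]
wrist_force: [-0.1, -0.7, -0.5]
gripper_width: 0.316
grip_force: 30.0
```

```bash
python3 -m crank '[{"x":0,"y":0,"z":-20,"twist":0},{"x":0,"y":0,"z":-35,"twist":0},{"x":0,"y":0,"z":-35,"twist":0},{"x":0,"y":0,"z":-35,"twist":0},{"x":0,"y":0,"z":-35,"twist":0}]'; python3 -m crank '[{"x":6,"y":-20,"z":0,"twist":0},{"x":8,"y":-35,"z":0,"twist":0},{"x":8,"y":-40,"z":0,"twist":0},{"x":8,"y":-40,"z":0,"twist":0},{"x":8,"y":-40,"z":0,"twist":0}]'; python3 -m crank '[{"x":8,"y":-40,"z":0,"twist":0},{"x":8,"y":-40,"z":0,"twist":0},{"x":8,"y":-40,"z":0,"twist":0},{"x":8,"y":-40,"z":0,"twist":0},{"x":8,"y":-35,"z":0,"twist":0}]';python3 -m crank '[{"x":6,"y":-25,"z":0,"twist":0},{"x":4,"y":-15,"z":0,"twist":0},{"x":0,"y":0,"z":0,"twist":0},{"x":0,"y":0,"z":0,"twist":0},{"x":0,"y":0,"z":0,"twist":0}]'
```

```text
time: 4.75
eef_pos: [0.4759, -0.2591, 0.218]
tcp_rot: [[1.0, 0.0, -0.0], [0.0, -1.0, 0.0], [-0.0, -0.0, -1.0]]
wrist_force: [-0.6, -0.3, -0.3]
gripper_width: 0.313
grip_force: 30.0
time: 5.25
eef_pos: [0.5141, -0.0828, 0.2167]
tcp_rot: [[1.0, -0.0, 0.0], [-0.0, -1.0, -0.0], [0.0, 0.0, -1.0]]
wrist_force: [0.4, -0.5, -0.5]
gripper_width: 0.317
grip_force: 30.0
time: 5.75
eef_pos: [0.554, 0.113, 0.2167]
tcp_rot: [[1.0, 0.001, -0.0], [0.001, -1.0, 0.0], [-0.0, -0.0, -1.0]]
wrist_force: [0.1, 0.2, 0.4]
gripper_width: 0.319
grip_force: 30.0
time: 6.25
eef_pos: [0.5641, 0.1485, 0.2165]
tcp_rot: [[1.0, -0.002, -0.0], [-0.002, -1.0, -0.001], [-0.0, 0.001, -1.0]]
wrist_force: [-0.6, -0.4, -0.5]
gripper_width: 0.315
grip_force: 30.0
```

```bash
python3 -m crank '[{"x":0,"y":-2,"z":20,"twist":0},{"x":0,"y":0,"z":30,"twist":0},{"x":0,"y":0,"z":26,"twist":0},{"x":0,"y":0,"z":0,"twist":0},{"x":0,"y":0,"z":0,"twist":0}]'; python3 -m crank '[{"x":0,"y":0,"z":6,"twist":0},{"x":0,"y":0,"z":6,"twist":0},{"x":0,"y":0,"z":6,"twist":0},{"x":0,"y":0,"z":0,"twist":0},{"x":0,"y":0,"z":0,"twist":0}]'
python3 - <<'E'
from h import *
s=imaging.snapshot("side"); cv2.imwrite("pics/g2.png",cv2.resize(s["frame"][140:290,220:420,::-1],None,fx=3,fy=3))
E
```

```text
time: 6.75
eef_pos: [0.5643, 0.1516, 0.1411]
tcp_rot: [[1.0, -0.001, -0.0], [-0.001, -1.0, -0.0], [-0.0, 0.0, -1.0]]
wrist_force: [-0.7, -0.8, -0.0]
gripper_width: 0.317
grip_force: 30.0
time: 7.25
eef_pos: [0.5641, 0.1528, 0.1226]
tcp_rot: [[1.0, 0.0, -0.0], [0.0, -1.0, -0.0], [-0.0, 0.0, -1.0]]
wrist_force: [-0.2, 0.2, -1.1]
gripper_width: 0.321
grip_force: 30.0
```

View pics/g2.png

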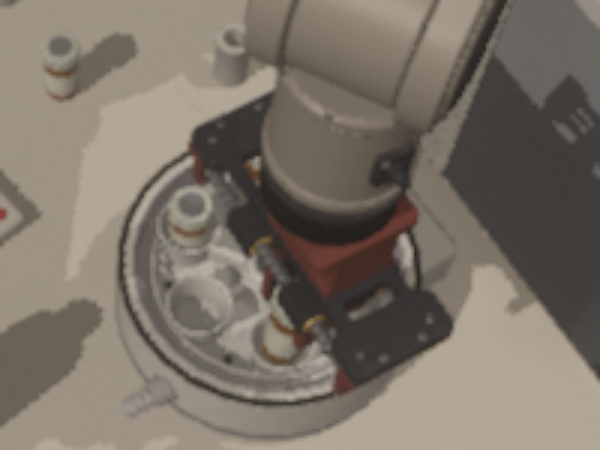

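The tall vial at (280,335) is inside the cup mouth and the force is near zero. I'll lower it the rest of the way.

```bash
python3 -m crank '[{"x":0,"y":2,"z":4,"twist":0},{"x":0,"y":0,"z":4,"twist":0},{"x":0,"y":0,"z":4,"twist":0},{"x":0,"y":0,"z":2,"twist":0},{"x":0,"y":0,"z":0,"twist":0}]'; python3 -m crank '[{"x":0,"y":0,"z":1,"twist":0},{"x":0,"y":0,"z":1,"twist":0},{"x":0,"y":0,"z":0,"twist":0}]'
```

```text
time: 7.8
eef_pos: [0.564, 0.1508, 0.1082]
tcp_rot: [[1.0, 0.001, -0.001], [0.001, -1.0, -0.0], [-0.001, 0.0, -1.0]]
wrist_force: [0.8, 0.1, -0.9]
gripper_width: 0.32
grip_force: 30.0
time: 8.1
eef_pos: [0.5642, 0.1507, 0.1066]
tcp_rot: [[1.0, 0.0, 0.0], [0.0, -1.0, -0.0], [0.0, 0.0, -1.0]]
wrist_force: [-0.0, 0.8, -0.8]
gripper_width: 0.318
grip_force: 30.0
```

```bash
python3 -m crank '[{"x":0,"y":0,"z":0,"twist":0},{"x":0,"y":0,"z":0,"twist":0},{"x":0,"y":0,"z":0,"twist":0},{"x":0,"y":0,"z":0,"twist":0}]' 42; python3 -m crank '[{"x":0,"y":0,"z":-10,"twist":0},{"x":0,"y":0,"z":-20,"twist":0},{"x":0,"y":0,"z":-20,"twist":0},{"x":0,"y":0,"z":-30,"twist":0},{"x":0,"y":0,"z":-30,"twist":0}]'; python3 -m crank '[{"x":2,"y":40,"z":0,"twist":0},{"x":2,"y":40,"z":0,"twist":0},{"x":2,"y":40,"z":0,"twist":0},{"x":2,"y":40,"z":0,"twist":0},{"x":2,"y":40,"z":0,"twist":0}]' 80; python3 -m crank '[{"x":2,"y":40,"z":0,"twist":0},{"x":3,"y":40,"z":0,"twist":0},{"x":0,"y":10,"z":0,"twist":0},{"x":0,"y":0,"z":0,"twist":0},{"x":0,"y":0,"z":0,"twist":0}]'
python3 - <<'E'
from h import *
s=imaging.snapshot("top"); f=s["frame"][:,:,::-1]; cv2.imwrite("pics/t2.png",np.hstack([cv2.resize(f[165:275,160:270],(440,440)),]))
E
```

```text
time: 8.5
eef_pos: [0.5642, 0.1507, 0.1067]
tcp_rot: [[1.0, 0.0, 0.0], [0.0, -1.0, -0.0], [0.0, 0.0, -1.0]]
wrist_force: [0.3, -0.3, -0.5]
gripper_width: 0.48
grip_force: 0.0
time: 9.0
eef_pos: [0.5639, 0.1507, 0.2183]
tcp_rot: [[1.0, 0.001, -0.0], [0.001, -1.0, 0.0], [-0.0, -0.0, -1.0]]
wrist_force: [0.6, 0.9, -0.3]
gripper_width: 0.48
grip_force: 0.0
time: 9.5
eef_pos: [0.5742, -0.0508, 0.2177]
tcp_rot: [[1.0, 0.001, 0.001], [0.001, -1.0, -0.0], [0.001, 0.0, -1.0]]
wrist_force: [-0.5, -0.3, 0.3]
gripper_width: 0.882
grip_force: 0.0
time: 10.0
eef_pos: [0.5794, -0.1375, 0.217]
tcp_rot: [[1.0, 0.002, 0.0], [0.002, -1.0, 0.001], [0.0, -0.001, -1.0]]
wrist_force: [-0.2, -0.6, 0.5]
gripper_width: 0.911
grip_force: 0.0
```

View pics/t2.png

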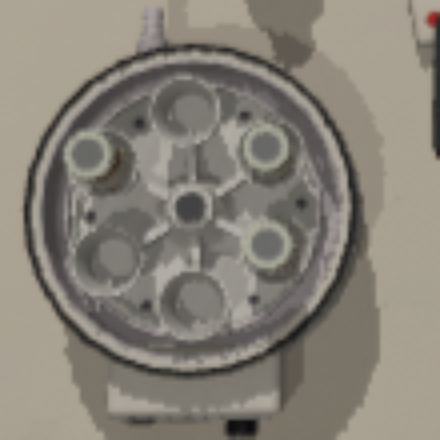

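The tall vial is seated at (89,152), straight across from the other tall at (269,242). The rotor has hardly moved. Next is the short vial.

```bash
python3 -m crank '[{"x":0,"y":2,"z":30,"twist":0},{"x":0,"y":0,"z":40,"twist":0},{"x":0,"y":0,"z":40,"twist":0},{"x":0,"y":0,"z":35,"twist":0},{"x":0,"y":0,"z":25,"twist":0}]'; python3 -m crank '[{"x":0,"y":0,"z":12,"twist":0},{"x":0,"y":0,"z":2,"twist":0},{"x":0,"y":0,"z":0,"twist":0},{"x":0,"y":0,"z":0,"twist":0}]'
```

```text
time: 10.55
eef_pos: [0.5784, -0.1384, 0.0445]
tcp_rot: [[1.0, 0.004, -0.002], [0.004, -1.0, 0.002], [-0.002, -0.002, -1.0]]
wrist_force: [1.3, 0.3, -0.2]
gripper_width: 0.913
grip_force: 0.0
time: 10.95
eef_pos: [0.5805, -0.141, 0.0342]
tcp_rot: [[1.0, 0.001, 0.003], [0.001, -1.0, -0.0], [0.003, 0.0, -1.0]]
wrist_force: [-1.1, 0.4, 0.7]
gripper_width: 0.911
grip_force: 0.0
```

```bash
python3 -m crank '[{"x":0,"y":0,"z":0,"twist":0},{"x":0,"y":0,"z":0,"twist":0},{"x":0,"y":0,"z":0,"twist":0},{"x":0,"y":0,"z":0,"twist":0},{"x":0,"y":0,"z":0,"twist":0}]' 15; python3 -m crank '[{"x":0,"y":0,"z":0,"twist":0},{"x":0,"y":0,"z":0,"twist":0},{"x":0,"y":0,"z":0,"twist":0},{"x":0,"y":0,"z":0,"twist":0},{"x":0,"y":0,"z":0,"twist":0}]'
```

```text
time: 11.45
eef_pos: [0.5793, -0.1413, 0.0327]
tcp_rot: [[1.0, 0.0, 0.0], [0.0, -1.0, -0.0], [0.0, 0.0, -1.0]]
wrist_force: [0.8, -0.3, 0.3]
gripper_width: 0.494
grip_force: 0.0
time: 11.95
eef_pos: [0.5792, -0.1413, 0.0326]
tcp_rot: [[1.0, 0.0, -0.0], [0.0, -1.0, -0.0], [-0.0, 0.0, -1.0]]
wrist_force: [-0.4, -0.0, -0.3]
gripper_width: 0.316
grip_force: 30.0
```

```bash
python3 -m crank '[{"x":0,"y":0,"z":-20,"twist":0},{"x":0,"y":0,"z":-40,"twist":0},{"x":0,"y":0,"z":-40,"twist":0},{"x":0,"y":0,"z":-40,"twist":0},{"x":0,"y":0,"z":-20,"twist":0}]'; python3 -m crank '[{"x":-8,"y":-30,"z":0,"twist":0},{"x":-10,"y":-40,"z":0,"twist":0},{"x":-10,"y":-40,"z":0,"twist":0},{"x":-10,"y":-40,"z":0,"twist":0},{"x":-10,"y":-40,"z":0,"twist":0}]'; python3 -m crank '[{"x":-10,"y":-40,"z":0,"twist":0},{"x":-8,"y":-30,"z":0,"twist":0},{"x":-8,"y":-25,"z":0,"twist":0},{"x":0,"y":0,"z":0,"twist":0},{"x":0,"y":0,"z":0,"twist":0}]'
```

```text
time: 12.45
eef_pos: [0.5808, -0.1414, 0.1965]
tcp_rot: [[1.0, 0.0, 0.005], [0.0, -1.0, -0.001], [0.005, 0.001, -1.0]]
wrist_force: [0.0, 0.1, -0.5]
gripper_width: 0.32
grip_force: 30.0
time: 12.95
eef_pos: [0.5305, 0.0501, 0.1928]
tcp_rot: [[1.0, 0.0, 0.0], [0.0, -1.0, -0.0], [0.0, 0.0, -1.0]]
wrist_force: [0.9, 0.0, 0.3]
gripper_width: 0.316
grip_force: 30.0
time: 13.45
eef_pos: [0.505, 0.1438, 0.1926]
tcp_rot: [[1.0, 0.002, 0.0], [0.002, -1.0, -0.0], [0.0, 0.0, -1.0]]
wrist_force: [0.9, -0.1, -0.9]
gripper_width: 0.317
grip_force: 30.0
```

```bash
python3 -m crank '[{"x":0,"y":0,"z":25,"twist":0},{"x":0,"y":0,"z":30,"twist":0},{"x":0,"y":0,"z":22,"twist":0},{"x":0,"y":0,"z":0,"twist":0},{"x":0,"y":0,"z":0,"twist":0}]'; python3 -m crank '[{"x":0,"y":0,"z":6,"twist":0},{"x":0,"y":0,"z":6,"twist":0},{"x":0,"y":0,"z":0,"twist":0},{"x":0,"y":0,"z":0,"twist":0}]'
```

```text
time: 13.95
eef_pos: [0.5056, 0.1426, 0.1158]
tcp_rot: [[1.0, -0.001, -0.0], [-0.001, -1.0, -0.001], [-0.0, 0.001, -1.0]]
wrist_force: [-0.5, 0.5, 0.1]
gripper_width: 0.317
grip_force: 30.0
time: 14.35
eef_pos: [0.5053, 0.1437, 0.1039]
tcp_rot: [[1.0, 0.0, 0.0], [0.0, -1.0, 0.0], [0.0, -0.0, -1.0]]
wrist_force: [0.7, 0.5, -0.7]
gripper_width: 0.315
grip_force: 30.0
```

```bash
python3 -m crank '[{"x":0,"y":0,"z":5,"twist":0},{"x":0,"y":0,"z":5,"twist":0},{"x":0,"y":0,"z":5,"twist":0},{"x":0,"y":0,"z":3,"twist":0},{"x":0,"y":0,"z":0,"twist":0}]'; python3 -m crank '[{"x":0,"y":0,"z":2,"twist":0},{"x":0,"y":0,"z":1,"twist":0},{"x":0,"y":0,"z":0,"twist":0}]'
```

```text
time: 14.85
eef_pos: [0.5048, 0.1436, 0.085]
tcp_rot: [[1.0, 0.0, -0.001], [0.0, -1.0, -0.0], [-0.001, 0.0, -1.0]]
wrist_force: [0.8, -0.8, -1.1]
gripper_width: 0.317
grip_force: 30.0
time: 15.15
eef_pos: [0.5052, 0.1437, 0.0827]
tcp_rot: [[1.0, 0.0, 0.0], [0.0, -1.0, 0.0], [0.0, -0.0, -1.0]]
wrist_force: [-0.1, -0.0, -0.5]
gripper_width: 0.316
grip_force: 30.0
```

```bash
python3 -m crank '[{"x":0,"y":0,"z":0,"twist":0},{"x":0,"y":0,"z":0,"twist":0},{"x":0,"y":0,"z":0,"twist":0},{"x":0,"y":0,"z":0,"twist":0}]' 42; python3 -m crank '[{"x":0,"y":0,"z":-10,"twist":0},{"x":0,"y":0,"z":-20,"twist":0},{"x":0,"y":0,"z":-30,"twist":0},{"x":0,"y":0,"z":-35,"twist":0},{"x":0,"y":0,"z":-35,"twist":0}]'; python3 -m crank '[{"x":8,"y":40,"z":0,"twist":0},{"x":8,"y":40,"z":0,"twist":0},{"x":8,"y":40,"z":0,"twist":0},{"x":8,"y":40,"z":0,"twist":0},{"x":8,"y":40,"z":0,"twist":0}]' 80; python3 -m crank '[{"x":8,"y":40,"z":0,"twist":0},{"x":8,"y":40,"z":0,"twist":0},{"x":8,"y":40,"z":0,"twist":0},{"x":8,"y":40,"z":0,"twist":0},{"x":2,"y":28,"z":0,"twist":0}]'; python3 -m crank '[{"x":0,"y":0,"z":0,"twist":0},{"x":0,"y":0,"z":0,"twist":0},{"x":0,"y":0,"z":0,"twist":0}]'
python3 - <<'E'
from h import *
s=imaging.snapshot("top"); f=s["frame"][:,:,::-1]; cv2.imwrite("pics/t3.png",cv2.resize(f[165:275,160:270],(550,550),interpolation=cv2.INTER_CUBIC))
E
```

```text
time: 15.55
eef_pos: [0.5052, 0.1437, 0.0827]
tcp_rot: [[1.0, 0.0, 0.0], [0.0, -1.0, -0.0], [0.0, 0.0, -1.0]]
wrist_force: [0.5, 1.0, -0.5]
gripper_width: 0.478
grip_force: 0.0
time: 16.05
eef_pos: [0.5049, 0.1438, 0.2146]
tcp_rot: [[1.0, 0.001, 0.0], [0.001, -1.0, 0.0], [0.0, -0.0, -1.0]]
wrist_force: [-0.3, -0.1, -0.2]
gripper_width: 0.478
grip_force: 0.0
time: 16.55
eef_pos: [0.5454, -0.0578, 0.2137]
tcp_rot: [[1.0, 0.001, 0.001], [0.001, -1.0, -0.0], [0.001, 0.0, -1.0]]
wrist_force: [0.4, 0.1, 0.5]
gripper_width: 0.886
grip_force: 0.0
time: 17.05
eef_pos: [0.5794, -0.2475, 0.2134]
tcp_rot: [[1.0, -0.002, 0.001], [-0.002, -1.0, -0.001], [0.001, 0.001, -1.0]]
wrist_force: [-0.1, 0.5, 0.1]
gripper_width: 0.917
grip_force: 0.0
time: 17.35
eef_pos: [0.5796, -0.2425, 0.2131]
tcp_rot: [[1.0, 0.002, 0.0], [0.002, -1.0, 0.001], [0.0, -0.001, -1.0]]
wrist_force: [-0.7, 0.3, -0.1]
gripper_width: 0.914
grip_force: 0.0
```

View pics/t3.png

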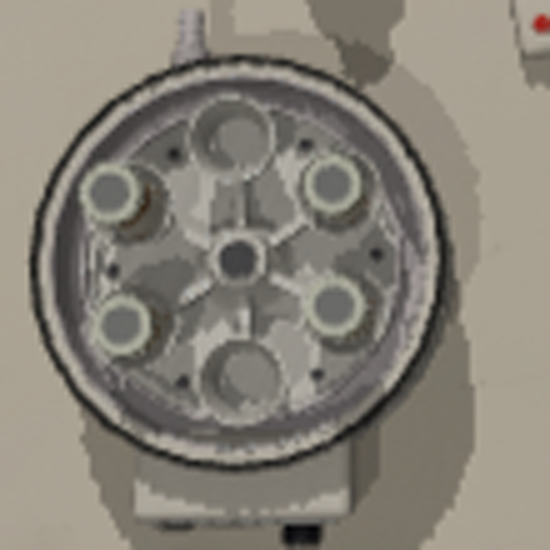

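Four vials are seated. The free cups are at (232,139) and (243,381), so the rotor has not turned. Next is sleeve A.

```bash
python3 -m crank '[{"x":0,"y":1,"z":30,"twist":0},{"x":0,"y":0,"z":40,"twist":0},{"x":0,"y":0,"z":40,"twist":0},{"x":0,"y":0,"z":30,"twist":0},{"x":0,"y":0,"z":25,"twist":0}]'; python3 -m crank '[{"x":0,"y":0,"z":13,"twist":0},{"x":0,"y":0,"z":2,"twist":0},{"x":0,"y":0,"z":0,"twist":0},{"x":0,"y":0,"z":0,"twist":0}]'; python3 -m crank '[{"x":0,"y":0,"z":0,"twist":0},{"x":0,"y":0,"z":0,"twist":0},{"x":0,"y":0,"z":0,"twist":0},{"x":0,"y":0,"z":0,"twist":0},{"x":0,"y":0,"z":0,"twist":0}]' 15; python3 -m crank '[{"x":0,"y":0,"z":0,"twist":0},{"x":0,"y":0,"z":0,"twist":0},{"x":0,"y":0,"z":0,"twist":0},{"x":0,"y":0,"z":0,"twist":0},{"x":0,"y":0,"z":0,"twist":0}]'
```

```text
time: 17.9
eef_pos: [0.5788, -0.2432, 0.046]
tcp_rot: [[1.0, 0.003, -0.001], [0.003, -1.0, 0.001], [-0.001, -0.001, -1.0]]
wrist_force: [0.9, -0.0, 0.2]
gripper_width: 0.908
grip_force: 0.0
time: 18.3
eef_pos: [0.5805, -0.2454, 0.0343]
tcp_rot: [[1.0, 0.001, 0.002], [0.001, -1.0, -0.001], [0.002, 0.001, -1.0]]
wrist_force: [0.4, -0.1, 0.2]
gripper_width: 0.909
grip_force: 0.0
time: 18.8
eef_pos: [0.5793, -0.2453, 0.0327]
tcp_rot: [[1.0, 0.0, 0.0], [0.0, -1.0, -0.0], [0.0, 0.0, -1.0]]
wrist_force: [-0.6, 0.1, -0.1]
gripper_width: 0.494
grip_force: 0.0
time: 19.3
eef_pos: [0.5793, -0.2453, 0.0326]
tcp_rot: [[1.0, 0.0, -0.0], [0.0, -1.0, 0.0], [-0.0, -0.0, -1.0]]
wrist_force: [0.2, -0.2, -0.9]
gripper_width: 0.305
grip_force: 30.0
```

```bash
python3 -m crank '[{"x":0,"y":0,"z":-20,"twist":0},{"x":0,"y":0,"z":-40,"twist":0},{"x":0,"y":0,"z":-40,"twist":0},{"x":0,"y":0,"z":-40,"twist":0},{"x":0,"y":0,"z":-20,"twist":0}]'; python3 -m crank '[{"x":2,"y":-27,"z":0,"twist":0},{"x":2,"y":-40,"z":0,"twist":0},{"x":2,"y":-40,"z":0,"twist":0},{"x":2,"y":-40,"z":0,"twist":0},{"x":2,"y":-40,"z":0,"twist":0}]'; python3 -m crank '[{"x":2,"y":-40,"z":0,"twist":0},{"x":2,"y":-40,"z":0,"twist":0},{"x":2,"y":-40,"z":0,"twist":0},{"x":2,"y":-25,"z":0,"twist":0},{"x":2.5,"y":-15,"z":0,"twist":0}]';python3 -m crank '[{"x":0,"y":0,"z":0,"twist":0},{"x":0,"y":0,"z":0,"twist":0},{"x":0,"y":0,"z":0,"twist":0}]'
```

```text
time: 19.8
eef_pos: [0.5808, -0.2457, 0.1967]
tcp_rot: [[1.0, 0.0, 0.005], [0.0, -1.0, -0.002], [0.005, 0.002, -1.0]]
wrist_force: [-0.5, 0.4, -0.0]
gripper_width: 0.306
grip_force: 30.0
time: 20.3
eef_pos: [0.5889, -0.0568, 0.1927]
tcp_rot: [[1.0, 0.0, -0.0], [0.0, -1.0, -0.0], [-0.0, 0.0, -1.0]]
wrist_force: [0.9, 0.4, -1.2]
gripper_width: 0.303
grip_force: 30.0
time: 20.8
eef_pos: [0.5992, 0.1048, 0.1927]
tcp_rot: [[1.0, 0.004, -0.0], [0.004, -1.0, 0.001], [-0.0, -0.001, -1.0]]
wrist_force: [-0.3, 0.1, -1.2]
gripper_width: 0.309
grip_force: 30.0
time: 21.1
eef_pos: [0.5998, 0.0992, 0.1925]
tcp_rot: [[1.0, -0.003, -0.0], [-0.003, -1.0, -0.001], [-0.0, 0.001, -1.0]]
wrist_force: [-0.1, 0.0, -1.8]
gripper_width: 0.307
grip_force: 30.0
```

```bash
python3 -m crank '[{"x":0,"y":0,"z":25,"twist":0},{"x":0,"y":0,"z":30,"twist":0},{"x":0,"y":0,"z":22,"twist":0},{"x":0,"y":0,"z":0,"twist":0},{"x":0,"y":0,"z":0,"twist":0}]'; python3 -m crank '[{"x":0,"y":0,"z":5,"twist":0},{"x":0,"y":0,"z":0,"twist":0},{"x":0,"y":0,"z":0,"twist":0},{"x":0,"y":0,"z":0,"twist":0}]'
```

```text
time: 21.6
eef_pos: [0.5999, 0.1005, 0.116]
tcp_rot: [[1.0, -0.001, -0.0], [-0.001, -1.0, -0.0], [-0.0, 0.0, -1.0]]
wrist_force: [0.4, 0.5, -0.7]
gripper_width: 0.309
grip_force: 30.0
time: 22.0
eef_pos: [0.6, 0.1018, 0.1113]
tcp_rot: [[1.0, 0.0, 0.001], [0.0, -1.0, 0.0], [0.001, -0.0, -1.0]]
wrist_force: [0.2, 1.0, -0.2]
gripper_width: 0.31
grip_force: 30.0
```

```bash
python3 -m crank '[{"x":0,"y":0,"z":6,"twist":0},{"x":0,"y":0,"z":6,"twist":0},{"x":0,"y":0,"z":0,"twist":0}]'; python3 -m crank '[{"x":0,"y":0,"z":5,"twist":0},{"x":0,"y":0,"z":5,"twist":0},{"x":0,"y":0,"z":3,"twist":0},{"x":0,"y":0,"z":2,"twist":0},{"x":0,"y":0,"z":0,"twist":0}]'; python3 -m crank '[{"x":0,"y":0,"z":1,"twist":0},{"x":0,"y":0,"z":0.5,"twist":0},{"x":0,"y":0,"z":0,"twist":0}]'
```

```text
time: 22.3
eef_pos: [0.5991, 0.1016, 0.0975]
tcp_rot: [[1.0, 0.0, -0.001], [0.0, -1.0, -0.0], [-0.001, 0.0, -1.0]]
wrist_force: [0.2, 0.8, 0.2]
gripper_width: 0.307
grip_force: 30.0
time: 22.8
eef_pos: [0.5994, 0.1017, 0.0833]
tcp_rot: [[1.0, 0.0, -0.001], [0.0, -1.0, -0.0], [-0.001, 0.0, -1.0]]
wrist_force: [-0.7, -0.6, -0.8]
gripper_width: 0.311
grip_force: 30.0
time: 23.1
eef_pos: [0.5999, 0.1018, 0.0825]
tcp_rot: [[1.0, 0.0, 0.001], [0.0, -1.0, 0.0], [0.001, -0.0, -1.0]]
wrist_force: [-0.5, 0.6, 0.9]
gripper_width: 0.307
grip_force: 30.0
```

```bash
python3 -m crank '[{"x":0,"y":0,"z":0,"twist":0},{"x":0,"y":0,"z":0,"twist":0},{"x":0,"y":0,"z":0,"twist":0},{"x":0,"y":0,"z":0,"twist":0}]' 42; python3 -m crank '[{"x":0,"y":0,"z":-10,"twist":0},{"x":0,"y":0,"z":-20,"twist":0},{"x":0,"y":0,"z":-30,"twist":0},{"x":0,"y":0,"z":-35,"twist":0},{"x":0,"y":0,"z":-35,"twist":0}]'; python3 -m crank '[{"x":-29,"y":38,"z":0,"twist":0},{"x":-29,"y":38,"z":0,"twist":0},{"x":-29,"y":38,"z":0,"twist":0},{"x":-29,"y":38,"z":0,"twist":0},{"x":-29,"y":38,"z":0,"twist":0}]' 80; python3 -m crank '[{"x":0,"y":0,"z":0,"twist":0},{"x":0,"y":0,"z":0,"twist":0},{"x":0,"y":0,"z":0,"twist":0},{"x":0,"y":0,"z":0,"twist":0}]'
```

```text
time: 23.5
eef_pos: [0.5996, 0.1017, 0.0821]
tcp_rot: [[1.0, 0.0, -0.0], [0.0, -1.0, -0.0], [-0.0, 0.0, -1.0]]
wrist_force: [-0.1, 0.0, -0.1]
gripper_width: 0.478
grip_force: 0.0
time: 24.0
eef_pos: [0.5994, 0.1018, 0.2141]
tcp_rot: [[1.0, 0.001, 0.0], [0.001, -1.0, 0.0], [0.0, -0.0, -1.0]]
wrist_force: [-0.3, 0.1, -0.4]
gripper_width: 0.479
grip_force: 0.0
time: 24.5
eef_pos: [0.4535, -0.0896, 0.213]
tcp_rot: [[1.0, 0.0, 0.001], [0.0, -1.0, -0.0], [0.001, 0.0, -1.0]]
wrist_force: [0.5, -0.8, 0.1]
gripper_width: 0.887
grip_force: 0.0
time: 24.9
eef_pos: [0.4557, -0.0869, 0.2124]
tcp_rot: [[1.0, 0.003, 0.001], [0.003, -1.0, 0.0], [0.001, -0.0, -1.0]]
wrist_force: [0.3, -0.0, -0.1]
gripper_width: 0.91
grip_force: 0.0
```

```bash
python3 -m crank '[{"x":0,"y":0,"z":30,"twist":0},{"x":0,"y":0,"z":40,"twist":0},{"x":0,"y":0,"z":40,"twist":0},{"x":0,"y":0,"z":30,"twist":0},{"x":0,"y":0,"z":25,"twist":0}]'; python3 -m crank '[{"x":0,"y":0,"z":12,"twist":0},{"x":0,"y":0,"z":2,"twist":0},{"x":0,"y":0,"z":0,"twist":0},{"x":0,"y":0,"z":0,"twist":0}]'; python3 -m crank '[{"x":0,"y":0,"z":0,"twist":0},{"x":0,"y":0,"z":0,"twist":0},{"x":0,"y":0,"z":0,"twist":0},{"x":0,"y":0,"z":0,"twist":0},{"x":0,"y":0,"z":0,"twist":0}]' 15; python3 -m crank '[{"x":0,"y":0,"z":0,"twist":0},{"x":0,"y":0,"z":0,"twist":0},{"x":0,"y":0,"z":0,"twist":0},{"x":0,"y":0,"z":0,"twist":0},{"x":0,"y":0,"z":0,"twist":0}]'
python3 - <<'E'
from h import *
t=imaging.snapshot("top")
f=t["frame"][:,:,::-1]; cv2.imwrite("pics/t4.png",cv2.resize(f[165:275,160:270],(550,550),interpolation=cv2.INTER_CUBIC))
E
```

```text
time: 25.4
eef_pos: [0.4547, -0.0869, 0.0452]
tcp_rot: [[1.0, 0.003, -0.001], [0.003, -1.0, 0.001], [-0.001, -0.001, -1.0]]
wrist_force: [0.3, 0.4, -0.1]
gripper_width: 0.909
grip_force: 0.0
time: 25.8
eef_pos: [0.4558, -0.0882, 0.0343]
tcp_rot: [[1.0, 0.001, 0.002], [0.001, -1.0, -0.0], [0.002, 0.0, -1.0]]
wrist_force: [-0.9, 0.0, 0.5]
gripper_width: 0.914
grip_force: 0.0
time: 26.3
eef_pos: [0.4548, -0.0884, 0.0333]
tcp_rot: [[1.0, 0.0, 0.0], [0.0, -1.0, -0.0], [0.0, 0.0, -1.0]]
wrist_force: [-0.5, -0.3, 0.3]
gripper_width: 0.494
grip_force: 0.0
time: 26.8
eef_pos: [0.4547, -0.0883, 0.0331]
tcp_rot: [[1.0, 0.0, -0.0], [0.0, -1.0, -0.0], [-0.0, 0.0, -1.0]]
wrist_force: [0.7, 0.1, -0.3]
gripper_width: 0.311
grip_force: 30.0
```

View pics/t4.png

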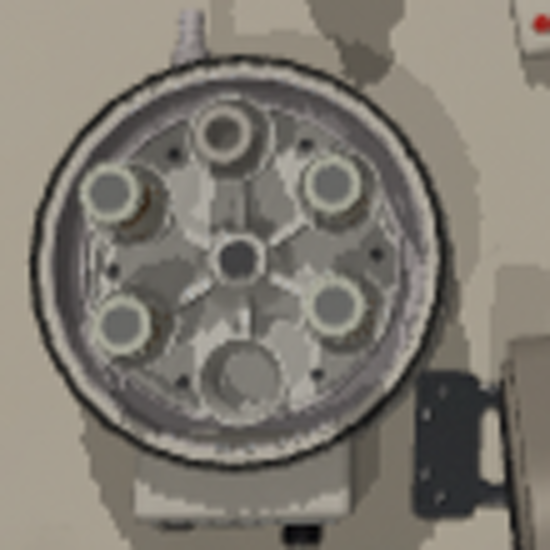

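Sleeve A is seated at (223,132), and the last free cup is still at (243,381).

```bash
python3 -m crank '[{"x":0,"y":0,"z":-20,"twist":0},{"x":0,"y":0,"z":-40,"twist":0},{"x":0,"y":0,"z":-40,"twist":0},{"x":0,"y":0,"z":-40,"twist":0},{"x":0,"y":0,"z":-20,"twist":0}]'; python3 -m crank '[{"x":5,"y":-30,"z":0,"twist":0},{"x":5,"y":-40,"z":0,"twist":0},{"x":5,"y":-40,"z":0,"twist":0},{"x":5,"y":-40,"z":0,"twist":0},{"x":5.5,"y":-27.5,"z":0,"twist":0}]';python3 -m crank '[{"x":0,"y":0,"z":0,"twist":0},{"x":0,"y":0,"z":0,"twist":0},{"x":0,"y":0,"z":0,"twist":0}]'; python3 -m crank '[{"x":0,"y":0,"z":25,"twist":0},{"x":0,"y":0,"z":30,"twist":0},{"x":0,"y":0,"z":20,"twist":0},{"x":0,"y":0,"z":0,"twist":0},{"x":0,"y":0,"z":0,"twist":0}]'; python3 -m crank '[{"x":0,"y":0,"z":0,"twist":0},{"x":0,"y":0,"z":0,"twist":0}]'
```

```text
time: 27.35
eef_pos: [0.456, -0.0884, 0.1964]
tcp_rot: [[1.0, 0.0, 0.004], [0.0, -1.0, -0.001], [0.004, 0.001, -1.0]]
wrist_force: [0.9, -0.1, -1.5]
gripper_width: 0.307
grip_force: 30.0
time: 27.85
eef_pos: [0.4798, 0.0921, 0.1933]
tcp_rot: [[1.0, 0.003, 0.0], [0.003, -1.0, 0.001], [0.0, -0.001, -1.0]]
wrist_force: [-0.7, -1.0, -0.4]
gripper_width: 0.311
grip_force: 30.0
time: 28.15
eef_pos: [0.4799, 0.0878, 0.1929]
tcp_rot: [[1.0, -0.001, -0.001], [-0.001, -1.0, -0.001], [-0.001, 0.001, -1.0]]
wrist_force: [-0.2, 0.3, -0.8]
gripper_width: 0.312
grip_force: 30.0
time: 28.65
eef_pos: [0.4802, 0.0882, 0.1185]
tcp_rot: [[1.0, -0.001, -0.0], [-0.001, -1.0, -0.0], [-0.0, 0.0, -1.0]]
wrist_force: [0.2, -1.3, 0.2]
gripper_width: 0.31
grip_force: 30.0
time: 28.85
eef_pos: [0.481, 0.0891, 0.1193]
tcp_rot: [[1.0, -0.0, 0.002], [-0.0, -1.0, 0.0], [0.002, -0.0, -1.0]]
wrist_force: [-1.2, 0.9, -0.8]
gripper_width: 0.31
grip_force: 30.0
```

```bash
python3 -m crank '[{"x":0,"y":0,"z":6,"twist":0},{"x":0,"y":0,"z":6,"twist":0},{"x":0,"y":0,"z":6,"twist":0},{"x":0,"y":0,"z":0,"twist":0}]'; python3 -m crank '[{"x":0,"y":0,"z":5,"twist":0},{"x":0,"y":0,"z":5,"twist":0},{"x":0,"y":0,"z":4,"twist":0},{"x":0,"y":0,"z":2,"twist":0},{"x":0,"y":0,"z":0,"twist":0}]'; python3 -m crank '[{"x":0,"y":0,"z":1,"twist":0},{"x":0,"y":0,"z":0.7,"twist":0},{"x":0,"y":0,"z":0,"twist":0}]'
```

```text
time: 29.25
eef_pos: [0.4794, 0.089, 0.0991]
tcp_rot: [[1.0, 0.001, -0.002], [0.001, -1.0, -0.0], [-0.002, 0.0, -1.0]]
wrist_force: [0.3, -0.2, 0.2]
gripper_width: 0.315
grip_force: 30.0
time: 29.75
eef_pos: [0.4799, 0.0891, 0.0838]
tcp_rot: [[1.0, 0.0, -0.001], [0.0, -1.0, -0.0], [-0.001, 0.0, -1.0]]
wrist_force: [0.6, 0.5, -0.5]
gripper_width: 0.313
grip_force: 30.0
time: 30.05
eef_pos: [0.4805, 0.0893, 0.0831]
tcp_rot: [[1.0, 0.0, 0.001], [0.0, -1.0, -0.0], [0.001, 0.0, -1.0]]
wrist_force: [-2.1, -0.6, 4.6]
gripper_width: 0.31
grip_force: 30.0
```

Contact with the cup floor, so I'll release, back off and check.

```bash
python3 -m crank '[{"x":0,"y":0,"z":0,"twist":0},{"x":0,"y":0,"z":0,"twist":0},{"x":0,"y":0,"z":0,"twist":0},{"x":0,"y":0,"z":0,"twist":0}]' 42; python3 -m crank '[{"x":0,"y":0,"z":-10,"twist":0},{"x":0,"y":0,"z":-20,"twist":0},{"x":0,"y":0,"z":-30,"twist":0},{"x":0,"y":0,"z":-35,"twist":0},{"x":0,"y":0,"z":-35,"twist":0}]'; python3 -m crank '[{"x":0,"y":40,"z":0,"twist":0},{"x":0,"y":40,"z":0,"twist":0},{"x":0,"y":40,"z":0,"twist":0},{"x":0,"y":40,"z":0,"twist":0},{"x":0,"y":40,"z":0,"twist":0}]'; python3 -m crank '[{"x":0,"y":20,"z":0,"twist":0},{"x":0,"y":0,"z":0,"twist":0},{"x":0,"y":0,"z":0,"twist":0},{"x":0,"y":0,"z":0,"twist":0}]'
python3 - <<'E'
from h import *
t=imaging.snapshot("top")["frame"];s=imaging.snapshot("side")["frame"]
cv2.imwrite("pics/t5.png",np.hstack([cv2.resize(t[165:275,160:270],(390,390)),cv2.resize(s[170:290,250:370],(390,390))])[:,:,::-1])
E
```

```text
time: 30.45
eef_pos: [0.4802, 0.0892, 0.0824]
tcp_rot: [[1.0, 0.0, -0.0], [0.0, -1.0, -0.0], [-0.0, 0.0, -1.0]]
wrist_force: [-0.5, 0.1, -0.5]
gripper_width: 0.478
grip_force: 0.0
time: 30.95
eef_pos: [0.4798, 0.0893, 0.2143]
tcp_rot: [[1.0, 0.001, -0.0], [0.001, -1.0, 0.0], [-0.0, -0.0, -1.0]]
wrist_force: [-0.1, -0.2, -0.7]
gripper_width: 0.478
grip_force: 0.0
time: 31.45
eef_pos: [0.4801, -0.1123, 0.2134]
tcp_rot: [[1.0, 0.001, 0.001], [0.001, -1.0, -0.0], [0.001, 0.0, -1.0]]
wrist_force: [1.1, -0.9, 0.1]
gripper_width: 0.476
grip_force: 0.0
time: 31.85
eef_pos: [0.4805, -0.1291, 0.2128]
tcp_rot: [[1.0, 0.003, 0.0], [0.003, -1.0, 0.001], [0.0, -0.001, -1.0]]
wrist_force: [-0.0, 0.1, -0.6]
gripper_width: 0.478
grip_force: 0.0
```

View pics/t5.png

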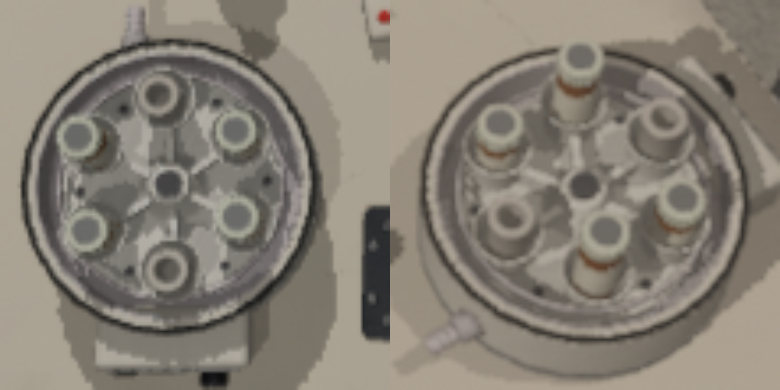

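All six cups are filled with upright items. The side view shows the talls at (580,65) and (603,235), the shorts at (500,130) and (680,200), and the sleeves at (660,125) and (512,222), each pair in opposite cups.

```bash
python3 -c "
from cell import ticket
print(ticket.hand_in())"
```

```text
the job is handed in; nothing more can be done
None
```

I loaded the rotor and handed the job in at about 32 s: in the last pictures all six cups hold upright items, with the tall vials, short vials and sleeves in opposite pairs; the hand-in returned no verdict.

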